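Lever up the marble slab and wedge it

ROBOT

A 7-joint arm with a two-finger parallel gripper is mounted at the origin on the work surface; the furniture and walls round the work are solid. World frame = base frame: x ahead of the robot, y to its left, z up, the work surface at z = 0. Lengths are in m, angles in rad, forces in N, time in s.
With the tool pointing down it reaches from about 0.4 to 0.85 m from the base axis. Payload 10.4 kg.
Tool frame: the origin (TCP) lies between the finger pads; the fingertips stand ahead of it and the grasp point (between the pads) lies 5 mm behind it (manip.tip_extent is the z of the fingertips in the tool frame, in m); z points along the fingers, y is the line along which they close (so a half turn about z gives the same grasp; the last joint's range is limited). The gripper opens to 85 mm and grips with 20 to 120 N. Pads are 22 mm wide; open, the fingers measure 114 mm over their backs; the gripper's body (76 mm by 85 mm) begins 54 mm behind the grasp point. The pads swing forward as they close: fully open they stand 13 mm farther back than shut.
Start: joints at [-1.261, 0.332, -0.065, 1.46, 0.022, 1.35, -0.088], TCP at [0.204, 0.591, 0.245] pointing down, gripper open.
Joint ranges: [-2.6, 2.6], [-0.5, 2.12], [-1.47, 1.34], [0.16, 2.42], [-1.27, 4.41], [0.06, 2.06], [-2.6, 2.6]. Speed limits (rad/s): [2.22, 2.22, 2.79, 2.79, 3.14, 3.14, 3.14].

INTERFACE

Orientations are given as a unit quaternion [x, y, z, w].
In Python, from workcell import status, viewer, manip gives the robot as it stands.
- The arm moves only by the tool play_rows, never from a script. Its argument "plan" is one flat list of numbers, 7 for each row, row after row: the turn, a rotation vector about the tool's x, y, z in degrees, then the shift along the tool's x, y, z in m, then the opening, from 0 (shut) to 1 (fully open). In form: [ax, ay, az, dx, dy, dz, grip, ax, ay, az, dx, dy, dz, grip, ...]. A call has 1 to 20 rows; each row is the pose to reach, as a shift and turn from the pose commanded when the call began, along the tool's axes at that moment; what a row does not reach only later rows make up. A row lasts 1/8 s, in which the tool goes at most 62.5 mm and 10.7 degrees, less where a joint would pass 70% of its speed; a pose out of reach is approached as far as the arm can. A call with a gripper value outside its range is refused whole. The fingers move at their own pace and stop on an object; "squeeze" is the grip in N (left out, the last holds). Time passes only in rows, so rows that repeat a pose let the fingers close. It gives the time, the measured TCP pose, the force, the opening and the grip force at its end, in the units of the state.
- status.get_obs(): the state, without advancing time (a new reading comes with each control period).
- viewer.camera(name): name is "scene" or "top" or "wrist"; returns the picture (420x560x3 uint8, red, green, blue); there is no depth.
- viewer.camera_model(name): a dict with "fx", "fy", "cx", "cy" (pixels), "R" (3x3) and "t" (3): a world point X has camera coordinates R X + t. Camera axes: x right, y down, z forward; pixel columns grow to the right and rows downward; lengths in m; the calibration is good to about 2 mm. A picture is of the moment at which its call begins: read the wrist's pose just before it. camera_model takes no time and is no camera call; for the wrist camera it gives the pose at the moment of the call.
- manip.hand_in(): hands the job in; it is judged then, once.
The state is a dict: "clock": time; "joint_pos": joint angles; "joint_velocities": joint speeds; "tau": joint torques, N m; "position": TCP position; "ee_rot": TCP orientation; "ft_force": force on the tool from outside, world axes, zero at the start; "torque": the same for the moment, N m; "grip_width": opening from 0.0 (shut) to 1.0 (fully open); "grasp_force": force on a finger pad.
Only numpy, scipy, OpenCV 4.12 (cv2) and the standard library are available. Lean on these libraries where they do the work, as an engineer would, in place of code of your own. Each camera call takes 0.05 s, during which the arm holds its last target. There are 200 camera calls.

TASK

The marble pastry slab has to dry underneath. Push the handle of the pry bar down until it stops so that the bar lifts the slab's edge, and leave the bar there; then take the tapered wooden wedge (not the plain block), and slide it thin end first under the raised edge beside the bar, square to the edge, until it is snug under the slab, and let go of it.

Things in the scene. Friction and masses are not known exactly. Their poses are not given: they have to be found in the camera images.
- slab: marble slab 320x180x14 mm, 2 kg, loose, on four 8 mm feet (18 mm wide, at local x +-140, y +-75). Origin: footprint centre on the worktop; x along the long side, z up. The bar lifts its long edge at y = -90: underside 8 mm up at first, about 20 with the bar down. Bar and fulcrum block take up x -30 to +30 there; the wedge fits on either side, centred near x = +85 or -85.
- pry_bar (a joint): angle of the steel pry bar about the stiff pin of its dark wooden fulcrum block: about 0 at the start (handle up), 0.28 rad at its stop (handle down, slab raised). It stays where it is left; pushing the handle down takes about 8 to 12 N.
- bar_grip (a point): middle of the bar's round wooden handle, 16 mm thick, 90 mm long; pinch it from above or just push it down. The bar runs square to the slab's edge, handle toward the slab's -y. At angle 0 this point is 86 mm above the worktop, and the pin is 147 mm nearer the slab (along its y) and 24 mm up. At the stop the point is 43 mm up and 11 mm farther out.
- wedge: loose wooden wedge, flat on the worktop, 120 mm long (local x), 30 wide (y), 60 g. Top slopes from 31 mm high at x = -60 to 7 mm at the thin end x = +60. Origin: middle, on the underside. Hold it across its width near x = -35. Snug with about 65 mm under the slab. A plain block of the same wood, length and width, 31 mm high throughout, lies near it and does not fit.
Things that resemble listed ones, but are neither listed nor needed, are in the scene too. Leave any green look-alike of the wedge alone.

How it is judged:
By the outcome, as a careful person would: the job done as asked, in the order asked, and still so for the second after the job is handed in, with the robot touching nothing.
It also fails if it takes over 51 s, if anything falls off the work surface, if the arm or the gripper's body presses on something with over 40 N, if the wrist force passes 120 N, or if a joint passes its speed limit or range.

## Working session

There is one attempt and no reset: what is moved stays moved. The work goes in short steps, Python scripts to look and compute and a tool call to move; the robot and the scene stay as the last step left them, time stands still between calls to the robot, and variables do not carry over. Pictures are saved under pics/ and viewed, at most 10 in all, crops included, and the job is handed in when it is done.

Besides the shell and the picture viewer there is one more tool, called after "Request:" as name(argument=value, ...), one argument or row to a line, values as JSON. play_rows: Moves the arm, as the interface text tells. Its arguments: {"type":"object","properties":{"plan":{"type":"array","items":{"type":"number"}},"squeeze":{"type":"number"}},"required":["plan"]}

```bash
mkdir -p pics; ls
python3 - <<'E'
from workcell import status, viewer, manip
import cv2,numpy as np
for n in("scene","top"):
    cv2.imwrite(f"pics/{n}0.png",viewer.camera(n)[:,:,::-1])
    m=viewer.camera_model(n);print(n,m)
print(manip.tip_extent);o=status.get_obs();print(o["clock"],o["position"],o["ee_rot"],o["ft_force"])
E
```

```text
pics
scene {'fx': 510.39128351592166, 'fy': 510.39128351592166, 'cx': 277.51035302229934, 'cy': 209.2314292751183, 'R': array([[ 0.75618007, -0.6540197 ,  0.02121167],
       [-0.40533169, -0.49360166, -0.76945671],
       [ 0.51370996,  0.57325007, -0.63834664]]), 't': array([-0.42040242,  0.25195345,  1.07115869])}
top {'fx': 386.2742192576037, 'fy': 386.2742192576037, 'cx': 275.7978195775521, 'cy': 205.2208852220454, 'R': array([[ 0.00376836, -0.99996909,  0.00690002],
       [-0.98930691, -0.00473404, -0.14577181],
       [ 0.14579997, -0.00627692, -0.98929418]]), 't': array([-0.0277488 ,  0.53833246,  0.86602265])}
0.014
0.1 [0.20405135 0.59043185 0.24462499] [ 1.65607976e-01  9.86191470e-01 -6.12949140e-04 -8.64589269e-05] [-0.06783336 -0.03273482  0.50918209]
```

View pics/scene0.png

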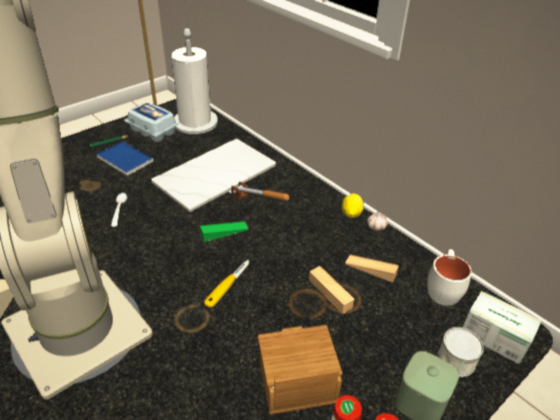

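View pics/top0.png

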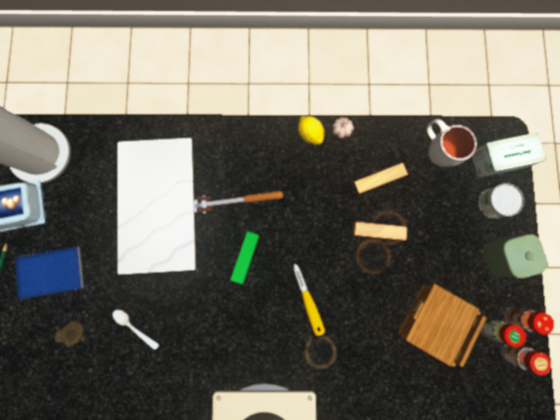

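The scene shows the slab at (215,173), the bar handle at (270,193) and two wooden pieces at (372,268) and (331,289). In the top view the slab spans columns 117–195, the handle is near (263,197), and the pieces are at (381,178) and (381,231). I'll zoom in on the pieces and measure.

```bash
cat > h.py <<'E'
from workcell import status, viewer, manip
import cv2,numpy as np
from scipy.spatial.transform import Rotation as Ro
def ray(m,uv,z):
    uv=np.atleast_2d(uv).astype(float)
    d=np.c_[(uv[:,0]-m['cx'])/m['fx'],(uv[:,1]-m['cy'])/m['fy'],np.ones(len(uv))]@m['R']
    c=-m['R'].T@m['t']
    return c+d*((z-c[2])/d[:,2])[:,None]
def quad(mask):
    c=max(cv2.findContours(mask,cv2.RETR_EXTERNAL,cv2.CHAIN_APPROX_NONE)[0],key=cv2.contourArea)
    return cv2.boxPoints(cv2.minAreaRect(c)),c
def proj(m,X):
    p=np.atleast_2d(X)@m['R'].T+m['t'];return np.c_[m['fx']*p[:,0]/p[:,2]+m['cx'],m['fy']*p[:,1]/p[:,2]+m['cy']]
E
python3 - <<'E'
from h import *
s=cv2.imread("pics/scene0.png");t=cv2.imread("pics/top0.png")
a=cv2.resize(s[245:320,290:410],None,fx=5,fy=5,interpolation=cv2.INTER_CUBIC)[:,:600]
b=cv2.resize(t[150:260,190:420],None,fx=2.6,fy=2.6,interpolation=cv2.INTER_CUBIC)[:220]
c=np.zeros((595,600,3),np.uint8);c[:375]=a;c[375:375+min(220,b.shape[0]),:b.shape[1]]=b[:220,:600];cv2.imwrite("pics/z.png",c)
m=viewer.camera_model("top");hsv=cv2.cvtColor(t,cv2.COLOR_BGR2HSV)
def sub(lo,hi,x0,x1,y0,y1):
    k=cv2.inRange(hsv,lo,hi);z=np.zeros_like(k);z[y0:y1,x0:x1]=k[y0:y1,x0:x1];return z
np.set_printoptions(precision=4,suppress=True)
def rep(n,k,z):
    q,c=quad(k);P=ray(m,q,z);print(n,q.round(1).tolist(),P[:,:2].tolist(),P.mean(0),[np.linalg.norm(P[i]-P[i-1]).round(4) for i in(1,2)],np.degrees(np.arctan2(*(P[1]-P[0])[[1,0]])))
rep("slab",sub((0,0,130),(180,60,255),105,197,130,280),.022)
rep("handle",sub((3,110,60),(20,255,255),235,295,180,215),.086)
rep("A",sub((8,60,100),(30,255,255),345,415,155,200),.02)
rep("B",sub((8,60,100),(30,255,255),345,415,215,245),.02)
E
```

```text
slab [[117.0, 138.0], [196.0, 138.0], [196.0, 274.0], [117.0, 274.0]] [[0.7053682549430786, 0.36348870711986464], [0.7065345071644427, 0.17053999393970382], [0.3784442090643104, 0.15943565975486612], [0.37779151852348797, 0.34267287692063453]] [0.542 0.259 0.022] [np.float64(0.193), np.float64(0.3283)] -89.65368768057157
handle [[243.39999389648438, 194.10000610351562], [282.6000061035156, 189.1999969482422], [283.79998779296875, 198.3000030517578], [244.5, 203.1999969482422]] [[0.5563837193044331, 0.04725561253499225], [0.5679641264951997, -0.04033454037330127], [0.5473300210688806, -0.042897039014911154], [0.5358428856655031, 0.04439718949007847]] [0.5519 0.0021 0.086 ] [np.float64(0.0884), np.float64(0.0208)] -82.46853124522376
A [[353.1000061035156, 180.60000610351562], [403.20001220703125, 161.10000610351562], [408.3999938964844, 174.5], [358.29998779296875, 194.0]] [[0.6025197002867949, -0.21245221340942824], [0.6517126350331663, -0.3361942166754743], [0.6182623136040646, -0.347412403195291], [0.5695983620529532, -0.22420155442291975]] [ 0.6105 -0.2801  0.02  ] [np.float64(0.1332), np.float64(0.0353)] -68.3199846376311
B [[353.29998779296875, 236.3000030517578], [354.5, 221.10000610351562], [407.5, 225.3000030517578], [406.29998779296875, 240.5]] [[0.46770590789798766, -0.2095067343227966], [0.5039778416098973, -0.21330084912508784], [0.49451619721137213, -0.33966953116733833], [0.45832175569826994, -0.3351494373311148]] [ 0.4811 -0.2744  0.02  ] [np.float64(0.0365), np.float64(0.1267)] -5.9715338298319605
```

View pics/z.png

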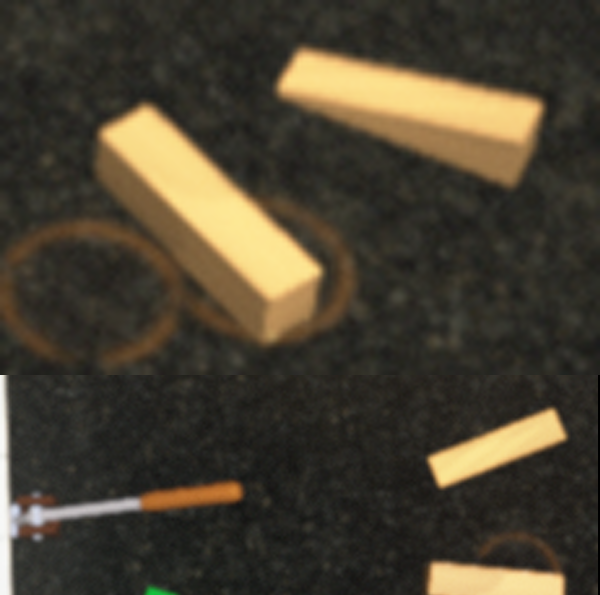

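The tapered wedge is the upper piece, A. Its thin end points toward +y at the left, and the thick end's tall face is at the right. B is the plain block. Next I'll refine the slab, handle and wedge poses using both views.

Run:
```python
from h import *
np.set_printoptions(precision=4,suppress=True)
M={n:viewer.camera_model(n) for n in("top","scene")}
def mask(n,lo,hi,x0,x1,y0,y1):
    t=cv2.imread(f"pics/{n}0.png");k=cv2.inRange(cv2.cvtColor(t,cv2.COLOR_BGR2HSV),lo,hi);z=np.zeros_like(k);z[y0:y1,x0:x1]=k[y0:y1,x0:x1];return z
def poly(k):
    _,c=quad(k);h=cv2.convexHull(c)
    for e in np.arange(2,15,.5):
        p=cv2.approxPolyDP(h,e,True)[:,0]
        if len(p)<=4:break
    # refine: fit line per side
    L=[]
    c=c[:,0].astype(float);n=len(p)
    for i in range(n):
        a,b=p[i].astype(float),p[(i+1)%n].astype(float);u=(b-a)/np.linalg.norm(b-a);s=(c-a)@u/np.linalg.norm(b-a);d=abs((c-a)@[-u[1],u[0]])
        q=c[(s>.12)&(s<.88)&(d<3)];vx,vy,x,y=cv2.fitLine(q.astype(np.float32),cv2.DIST_HUBER,0,.01,.01).ravel();L.append(np.cross([x,y,1],[x+vx,y+vy,1]))
    P=np.array([np.cross(L[i-1],L[i]) for i in range(n)]);return P[:,:2]/P[:,2:]
for n,b,v in(("top",(100,205,130,280),130),("scene",(148,280,135,210),150)):
    q=poly(mask(n,(0,0,v),(180,60,255),*b));P=ray(M[n],q,.022)
    print(n,q.round(1).tolist(),P[:,:2].tolist(),P.mean(0))
    for i in range(len(P)):
        d=P[i]-P[i-1];print(np.linalg.norm(d),np.degrees(np.arctan2(d[1],d[0])))
for n,b in(("top",(235,295,180,215)),("scene",(255,295,180,205))):
    q,c=quad(mask(n,(3,110,60),(20,255,255),*b));print("handle",n,q.tolist(),q.mean(0),ray(M[n],q.mean(0),.086))
# bar direction: handle ends at z=.086+-.0.? 
q=poly(mask("top",(8,60,100),(30,255,255),345,415,155,200));print("wedge top",q.tolist());
for z in(.007,.031):print(z,ray(M["top"],q,z)[:,:2].tolist())
```

```text
top [[191.4, 137.4], [194.9, 269.7], [117.0, 273.7], [117.0, 141.6]] [[0.7080758341350366, 0.1818278771119937], [0.38831812883230715, 0.1623000103600507], [0.3784466109894858, 0.3427145047043595], [0.6962684191774247, 0.36291045898720076]] [0.5428 0.2624 0.022 ]
0.18146712238466864 -86.26933352892951
0.32035344181130443 -176.50523992214983
0.18068435636223124 93.13185973908134
0.3184628366532673 3.6359657513037136
scene [[277.1, 163.1], [58191.3, -30831.7], [190.1, 210.2], [150.4, 179.1], [236.4, 138.4]] [[0.7052647715574205, 0.17538834133103687], [-2.105692359915281, 0.011858926850979445], [0.38491176969710833, 0.15496475434744938], [0.3745545387741774, 0.3412075538566761], [0.6949974680849991, 0.3612814935774309]] [0.0108 0.2089 0.022 ]
0.1861764796441694 -86.83863528596098
2.8157098331286603 -176.6705303159679
2.494712049176365 3.2885011328440847
0.18653056747199623 93.18302240080084
0.3210710731305652 3.5845728902008007
handle top [[243.38465881347656, 194.07691955566406], [282.64617919921875, 189.1692352294922], [283.78466796875, 198.2769317626953], [244.52313232421875, 203.1846160888672]] [263.5847 196.1769] [[0.5519 0.0022 0.086 ]]
handle scene [[262.09783935546875, 197.01466369628906], [263.33746337890625, 188.75059509277344], [289.93890380859375, 192.74082946777344], [288.69927978515625, 201.00489807128906]] [276.0184 194.8777] [[ 0.5485 -0.0001  0.086 ]]
wedge top [[402.44044792065677, 161.81502916936185], [407.9283103376578, 174.09437786547275], [358.5768595501961, 193.48591536011327], [353.64832451074756, 181.27448923680896]]
0.007 [[0.653383909822769, -0.33883981903633126], [0.6223452054296621, -0.35102431357964087], [0.5732017712380315, -0.2278694547286984], [0.6035897742279296, -0.21658733366734345]]
0.031 [[0.6469996343459805, -0.33059154565460996], [0.6167632950998573, -0.3424610652675441], [0.5688902418590245, -0.22248981759998687], [0.5984927006400946, -0.21149934468892298]]
```

```bash
cat >> h.py <<'E'
def go(pos,yaw,tilt=0):
    """print tool-frame turn/shift to reach pos with tool down, tool y at yaw deg (or +180)"""
    o=status.get_obs();R0=Ro.from_quat(o["ee_rot"]);best=None
    for a in(yaw,yaw+180):
        c,s=np.cos(np.radians(a)),np.sin(np.radians(a));T=Ro.from_matrix(np.array([[s,c,0],[-c,s,0],[0,0,-1.]]))
        r=(R0.inv()*T).as_rotvec(degrees=True)
        if best is None or np.linalg.norm(r)<np.linalg.norm(best):best=r
    print("turn",best.round(2),"shift",R0.inv().apply(np.array(pos)-o["position"]).round(4),"t",round(o["clock"],2),"pos",np.round(o["position"],4),"f",np.round(o["ft_force"],1),"w",o["grip_width"],"tip",manip.tip_extent)
E
python3 -c "
from h import *
go((.550,.001,.14),3.5)"
```

```text
Traceback (most recent call last):
  File "h.py", line 18, in go
    c,s=np.cos(np.radians(a)),np.sin(np.radians(a));T=Ro.from_matrix(np.array([[s,c,0],[-c,s,0],[0,0,-1.]]))
                                                      ~~~~~~~~~~~~~~^^^^^^^^^^^^^^^^^^^^^^^^^^^^^^^^^^^^^^^^
  File "scipy/spatial/transform/_rotation.pyx", line 1143, in scipy.spatial.transform._rotation.Rotation.from_matrix
ValueError: Non-positive determinant (left-handed or null coordinate frame) in rotation matrix 0: [[ 0.06104854  0.9981348   0.        ]
 [-0.9981348   0.06104854  0.        ]
 [ 0.          0.         -1.        ]].
```

```bash
sed -i 's/\[\[s,c,0\],\[-c,s,0\]/[[-s,c,0],[c,s,0]/' h.py
python3 -c "
from h import *
go((.550,.001,.14),3.5)"
```

```text
turn [-6.000e-02  4.000e-02  6.743e+01] shift [-0.5195 -0.444   0.1052] t 0.1 pos [0.2041 0.5904 0.2446] f [-0.1 -0.   0.5] w 0.9948242162908965 tip 0.014
```

Request:
play_rows(
  plan=[0, 0, 67.4, -0.5195, -0.444, 0.08, 0, 0, 0, 67.4, -0.5195, -0.444, 0.08, 0, 0, 0, 67.4, -0.5195, -0.444, 0.08, 0, 0, 0, 67.4, -0.5195, -0.444, 0.08, 0, 0, 0, 67.4, -0.5195, -0.444, 0.08, 0, 0, 0, 67.4, -0.5195, -0.444, 0.08, 0, 0, 0, 67.4, -0.5195, -0.444, 0.08, 0, 0, 0, 67.4, -0.5195, -0.444, 0.08, 0, 0, 0, 67.4, -0.5195, -0.444, 0.08, 0, 0, 0, 67.4, -0.5195, -0.444, 0.08, 0, 0, 0, 67.4, -0.5195, -0.444, 0.08, 0, 0, 0, 67.4, -0.5195, -0.444, 0.08, 0, 0, 0, 67.4, -0.5195, -0.444, 0.105, 0, 0, 0, 67.4, -0.5195, -0.444, 0.105, 0, 0, 0, 67.4, -0.5195, -0.444, 0.105, 0, 0, 0, 67.4, -0.5195, -0.444, 0.105, 0],
  squeeze=30,
)

```text
clock: 2.1
position: [0.5505, 0.0018, 0.1412]
ee_rot: [0.685, 0.729, 0.001, 0.0]
ft_force: [0.5, -0.1, -0.0]
grip_width: -0.003
grasp_force: 0.0
```

```bash
python3 -c "
from h import *
go((.550,.001,.14),3.5);o=status.get_obs();print(np.round(o['joint_pos'],2))
m=viewer.camera_model('wrist');I=viewer.camera('wrist');cv2.imwrite('pics/w1.png',I[:,:,::-1])
print(proj(m,[(.55,.001,.086),(.542,.262,.022)]))
"
```

```text
turn [ 0.07 -0.02  0.06] shift [-0.0007 -0.0005  0.0012] t 2.1 pos [0.5505 0.0018 0.1412] f [ 0.5 -0.1 -0. ] w -0.0030737952306593504 tip 0.014
[-0.55  0.27  0.54  1.81 -0.16  1.1   0.11]
[[ 278.4147726   235.96431928]
 [ 291.36007736 -185.55470118]]
```

View pics/w1.png

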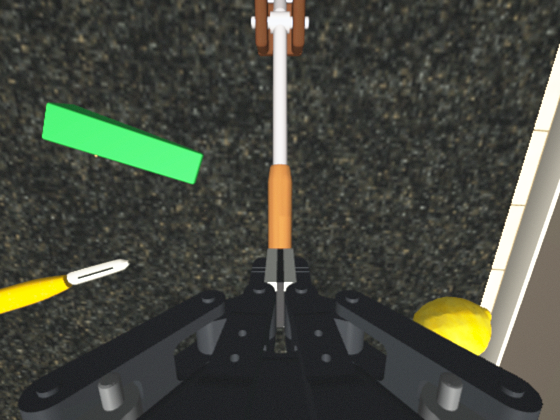

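The wrist view shows the closed fingers centred over the handle, at column 280 with the bar's axis also at about 280. Now I'll press down along the arc.

Request:
play_rows(
  plan=[0, 0, 0, 0, 0, 0.026, 0, 0, 0, 0, 0, 0, 0.03, 0, 0, 0, 0, 0, 0, 0.034, 0, 0, 0, 0, -0.001, 0, 0.038, 0, 0, 0, 0, -0.002, 0, 0.042, 0, 0, 0, 0, -0.004, 0, 0.046, 0, 0, 0, 0, -0.005, 0, 0.05, 0, 0, 0, 0, -0.006, 0, 0.054, 0, 0, 0, 0, -0.007, 0, 0.058, 0, 0, 0, 0, -0.008, 0, 0.062, 0, 0, 0, 0, -0.009, 0, 0.066, 0, 0, 0, 0, -0.01, 0, 0.07, 0, 0, 0, 0, -0.0105, 0, 0.073, 0, 0, 0, 0, -0.011, 0, 0.075, 0, 0, 0, 0, -0.011, 0, 0.075, 0],
)

```text
clock: 4.03
position: [0.5516, -0.0104, 0.0666]
ee_rot: [0.685, 0.728, 0.0, 0.001]
ft_force: [-1.6, -2.8, 5.3]
grip_width: -0.002
grasp_force: 2.5
```

Request:
play_rows(
  plan=[0, 0, 0, 0, 0, 0.0015, 0, 0, 0, 0, 0, 0, 0.003, 0, 0, 0, 0, 0, 0, 0.0045, 0, 0, 0, 0, 0, 0, 0.0045, 0],
)

```text
clock: 4.53
position: [0.5521, -0.0106, 0.0646]
ee_rot: [0.685, 0.728, 0.001, 0.001]
ft_force: [-13.5, -2.5, 37.1]
grip_width: 0.001
grasp_force: 18.0
```

Force jumped to 37 N, so the bar is at its stop. I'll lift off and check.

Request:
play_rows(
  plan=[0, 0, 0, 0, 0, 0, 0, 0, 0, 0, 0, 0, -0.05, 0, 0, 0, 0, 0, 0, -0.1, 0.6, 0, 0, 0, 0, 0, -0.1, 0.6, 0, 0, 0, 0, 0, -0.1, 0.6],
)

```text
clock: 5.15
position: [0.5508, -0.0094, 0.1608]
ee_rot: [0.685, 0.729, 0.0, 0.0]
ft_force: [0.2, -0.2, -0.1]
grip_width: 0.599
grasp_force: 0.0
```

```bash
python3 -c "
from h import *
go((.6225,-.312,.11),20.8)
I=viewer.camera('scene')[:,:,::-1].copy();cv2.imwrite('pics/s1.png',I)
J=viewer.camera('wrist')[:,:,::-1].copy()
cv2.imwrite('pics/s1z.png',np.hstack([cv2.resize(I[130:220,150:310],(640,360),interpolation=cv2.INTER_CUBIC)]))
m=viewer.camera_model('scene');print(proj(m,[(.551,.001,.086),(.5517,-.010,.043)]))
"
```

```text
turn [  0.03  -0.02 -17.26] shift [-0.3065  0.0528  0.0507] t 5.15 pos [ 0.5508 -0.0094  0.1608] f [ 0.2 -0.2 -0.1] w 0.5993272761939342 tip 0.014
[[276.49850522 194.29091796]
 [279.14591037 209.30146992]]
```

View pics/s1z.png

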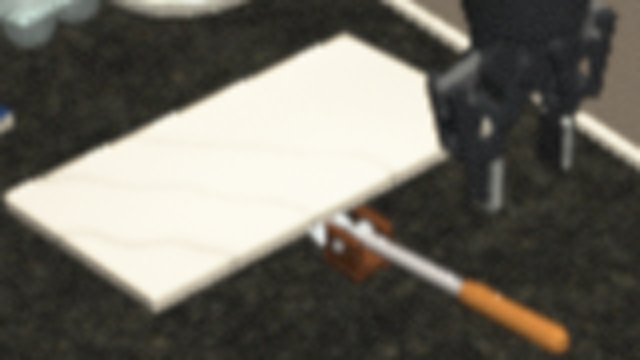

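The handle is now at about (279,208), which matches the predicted position at the stop, and the slab's edge is raised. Next I'll move over the wedge.

Request:
play_rows(
  plan=[0, 0, -17.3, -0.3065, 0.0525, 0.02, 0.6, 0, 0, -17.3, -0.3065, 0.0525, 0.02, 0.6, 0, 0, -17.3, -0.3065, 0.0525, 0.02, 0.6, 0, 0, -17.3, -0.3065, 0.0525, 0.02, 0.6, 0, 0, -17.3, -0.3065, 0.0525, 0.02, 0.6, 0, 0, -17.3, -0.3065, 0.0525, 0.02, 0.6, 0, 0, -17.3, -0.3065, 0.0525, 0.05, 0.6, 0, 0, -17.3, -0.3065, 0.0525, 0.05, 0.6, 0, 0, -17.3, -0.3065, 0.0525, 0.05, 0.6],
)

```text
clock: 6.38
position: [0.6223, -0.3116, 0.1112]
ee_rot: [0.567, 0.824, 0.0, -0.0]
ft_force: [-0.1, 0.7, -0.0]
grip_width: 0.599
grasp_force: 0.0
```

```bash
python3 -c "
from h import *
m=viewer.camera_model('wrist');I=viewer.camera('wrist')[:,:,::-1].copy()
go((.6225,-.312,.022),20.8)
u=np.array([-.355,.935]);n=np.array([.935,.355]);c=np.array([.6101,-.2794])
P=[list(c+a*u+b*n)+[h] for a,b,h in((-.06,-.015,.031),(-.06,.015,.031),(.06,.015,.007),(.06,-.015,.007))]
p=proj(m,P);print(p)
cv2.polylines(I,[p.astype(np.int32)],True,(255,0,0),1);cv2.imwrite('pics/w2.png',I)
I=viewer.camera('top')[:,:,::-1].copy();cv2.imwrite('pics/top1.png',I)
"
```

```text
turn [0.04 0.03 0.08] shift [-0.     -0.0002  0.0897] t 6.42 pos [ 0.6226 -0.3119  0.1117] f [-0.4  0.5  1. ] w 0.5997188319254074 tip 0.014
[[260.38104204 253.23744772]
 [298.43881992 253.29838103]
 [299.75487178  92.82917687]
 [259.65984135  92.73083048]]
```

View pics/w2.png

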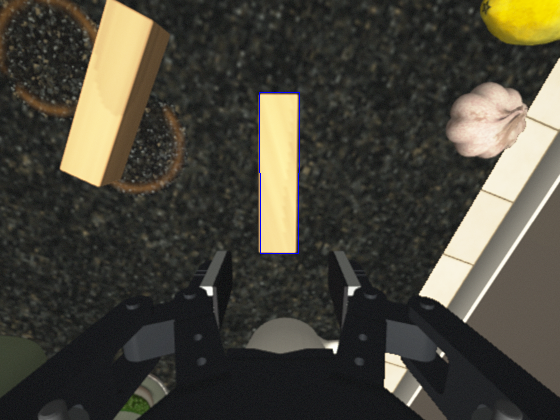

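View pics/top1.png

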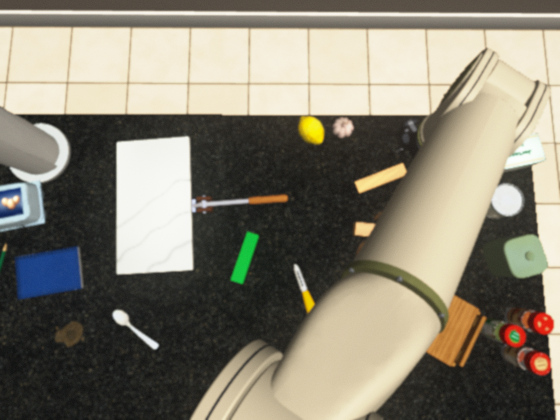

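The measured wedge outline sits exactly on the wedge in the wrist view (columns 260–299, rows 93–253). The top view shows the bar down. Now I'll grasp it.

Request:
play_rows(
  plan=[0, 0, 0, 0, 0, 0.04, 0.6, 0, 0, 0, 0, 0, 0.07, 0.6, 0, 0, 0, 0, 0, 0.089, 0.6, 0, 0, 0, 0, 0, 0.089, 0.6, 0, 0, 0, 0, 0, 0.089, 0, 0, 0, 0, 0, 0, 0.089, 0, 0, 0, 0, 0, 0, 0.089, 0, 0, 0, 0, 0, 0, 0.089, 0],
  squeeze=40,
)

```text
clock: 7.48
position: [0.6231, -0.3129, 0.0237]
ee_rot: [0.568, 0.823, 0.0, 0.001]
ft_force: [-1.1, -0.1, 7.1]
grip_width: 0.338
grasp_force: 41.0
```

Run:
```python
from h import *
np.set_printoptions(precision=4,suppress=True)
m=viewer.camera_model("top");t=cv2.imread("pics/top1.png")
k=cv2.inRange(cv2.cvtColor(t,cv2.COLOR_BGR2HSV),(0,0,130),(180,60,255));z=np.zeros_like(k);z[120:290,100:215]=k[120:290,100:215]
_,c=quad(z);c=c[:,0].astype(float)
def edge(sel,z):
    vx,vy,x,y=cv2.fitLine(c[sel].astype(np.float32),cv2.DIST_HUBER,0,.01,.01).ravel()
    P=ray(m,[(x,y),(x+20*vx,y+20*vy)],z)[:,:2];d=P[1]-P[0];print(P[0],np.degrees(np.arctan2(d[1],d[0]))%180);return P[0],d/np.linalg.norm(d)
edge((c[:,0]>180)&(((c[:,1]>150)&(c[:,1]<190))|((c[:,1]>218)&(c[:,1]<260))),.034)
edge((c[:,1]<150)&(c[:,0]>125)&(c[:,0]<182),.028)
edge((c[:,1]>260)&(c[:,0]>125)&(c[:,0]<182),.028)
edge((c[:,0]<122)&(c[:,1]>150)&(c[:,1]<260),.022)
go((.62,-.31,.03),20.8)
```

```text
[0.5355 0.1739] 3.46754422677418
[0.702  0.2724] 94.91638452063287
[0.3834 0.2565] 93.11157383226391
[0.5402 0.3554] 3.657390772620799
turn [0.12 0.11 0.03] shift [ 0.0038 -0.0018 -0.0063] t 7.47 pos [ 0.6231 -0.3129  0.0237] f [-1.1 -0.1  7.1] w 0.33751330371437926 tip 0.014
```

```bash
python3 -c "
from h import *
go((.6430,.057,.083),3.5)"
```

```text
turn [ 0.13  0.09 17.33] shift [ 0.3385  0.1503 -0.0597] t 7.47 pos [ 0.6231 -0.3129  0.0237] f [-1.1 -0.1  7.1] w 0.33751330371437926 tip 0.014
```

Request:
play_rows(
  plan=[0, 0, 0, 0, 0, -0.03, 0, 0, 0, 0, 0, 0, -0.06, 0, 0, 0, 17.3, 0.085, 0.0375, -0.06, 0, 0, 0, 17.3, 0.13, 0.0575, -0.06, 0, 0, 0, 17.3, 0.175, 0.0775, -0.06, 0, 0, 0, 17.3, 0.22, 0.0975, -0.06, 0, 0, 0, 17.3, 0.265, 0.1175, -0.06, 0, 0, 0, 17.3, 0.3, 0.133, -0.06, 0, 0, 0, 17.3, 0.325, 0.144, -0.06, 0, 0, 0, 17.3, 0.3385, 0.15, -0.06, 0, 0, 0, 17.3, 0.3385, 0.15, -0.06, 0, 0, 0, 17.3, 0.3385, 0.15, -0.04, 0, 0, 0, 17.3, 0.3385, 0.15, -0.02, 0, 0, 0, 17.3, 0.3385, 0.15, -0.01, 0, 0, 0, 17.3, 0.3385, 0.15, -0.003, 0, 0, 0, 17.3, 0.3385, 0.15, -0.003, 0],
)

```text
clock: 9.48
position: [0.642, 0.0572, 0.0246]
ee_rot: [0.685, 0.728, -0.0, -0.0]
ft_force: [0.4, -0.4, -1.3]
grip_width: 0.341
grasp_force: 40.1
```

```bash
python3 -c "
from h import *
go((.643,.057,.0237),3.5)
m=viewer.camera_model('wrist');I=viewer.camera('wrist')[:,:,::-1].copy();cv2.imwrite('pics/w3.png',I)
"
```

```text
turn [-0.01  0.01  0.02] shift [-0.0002  0.001   0.0009] t 9.47 pos [0.642  0.0572 0.0246] f [ 0.4 -0.4 -1.3] w 0.3412548702552374 tip 0.014
```

View pics/w3.png

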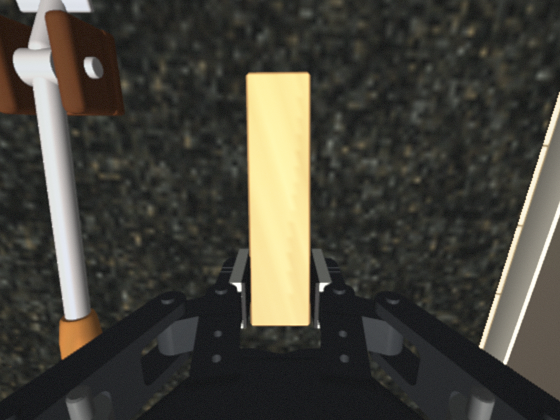

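The wedge is held straight, thin end toward the slab and clear of the fulcrum block at upper left. Now I'll slide it in.

Request:
play_rows(
  plan=[0, 0, 0, 0, 0, 0.001, 0, 0, 0, 0, 0.015, 0, 0.001, 0, 0, 0, 0, 0.03, 0, 0.001, 0, 0, 0, 0, 0.045, 0, 0.001, 0, 0, 0, 0, 0.06, 0, 0.001, 0, 0, 0, 0, 0.07, 0, 0.001, 0, 0, 0, 0, 0.078, 0, 0.001, 0, 0, 0, 0, 0.082, 0, 0.001, 0, 0, 0, 0, 0.084, 0, 0.001, 0, 0, 0, 0, 0.084, 0, 0.001, 0],
)

```text
clock: 10.78
position: [0.6368, 0.141, 0.0238]
ee_rot: [0.685, 0.728, -0.0, 0.0]
ft_force: [-0.2, -0.3, -0.1]
grip_width: 0.34
grasp_force: 40.1
```

Request:
play_rows(
  plan=[0, 0, 0, 0.002, 0, 0, 0, 0, 0, 0, 0.004, 0, 0, 0, 0, 0, 0, 0.005, 0, 0, 0, 0, 0, 0, 0.006, 0, 0, 0, 0, 0, 0, 0.006, 0, 0, 0],
)

```text
clock: 11.4
position: [0.6363, 0.1473, 0.0238]
ee_rot: [0.685, 0.729, 0.0, -0.0]
ft_force: [0.8, 0.1, 0.1]
grip_width: 0.339
grasp_force: 40.1
```

Request:
play_rows(
  plan=[0, 0, 0, 0.001, 0, 0, 0, 0, 0, 0, 0.002, 0, 0, 0, 0, 0, 0, 0.003, 0, 0, 0, 0, 0, 0, 0.003, 0, 0, 0],
)

```text
clock: 11.9
position: [0.6361, 0.1502, 0.0237]
ee_rot: [0.685, 0.729, -0.0, -0.0]
ft_force: [0.0, -0.1, -1.2]
grip_width: 0.343
grasp_force: 40.0
```

Request:
play_rows(
  plan=[0, 0, 0, 0.001, 0, 0, 0, 0, 0, 0, 0.002, 0, 0, 0, 0, 0, 0, 0.003, 0, 0, 0, 0, 0, 0, 0.003, 0, 0, 0],
)

```text
clock: 12.4
position: [0.636, 0.152, 0.0236]
ee_rot: [0.685, 0.728, -0.001, 0.0]
ft_force: [0.6, -5.2, -3.0]
grip_width: 0.337
grasp_force: 39.9
```

```bash
python3 -c "
from h import *
I=viewer.camera('wrist')[:,:,::-1].copy();J=viewer.camera('scene')[:,:,::-1]
cv2.imwrite('pics/w4.png',np.hstack([I[:300,100:460],cv2.resize(J[125:225,180:310],(390,300),interpolation=cv2.INTER_CUBIC)]))
"
```

```text
(no output)
```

View pics/w4.png

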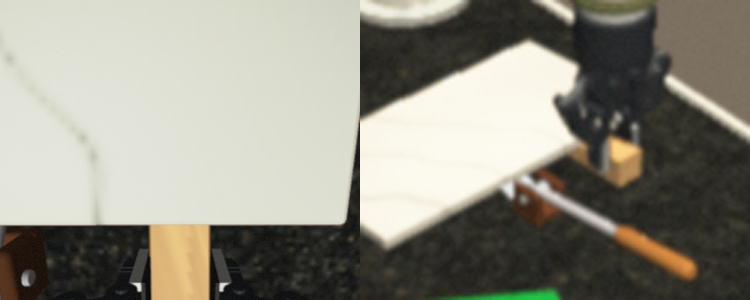

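The wedge is under the edge, square to it, and the contact force has appeared: −5 N against the push and −3 N downward. One more small nudge will make it snug.

Request:
play_rows(
  plan=[0, 0, 0, 0.001, 0, 0, 0, 0, 0, 0, 0.0015, 0, 0, 0, 0, 0, 0, 0.0015, 0, 0, 0],
)

```text
clock: 12.88
position: [0.636, 0.1524, 0.0236]
ee_rot: [0.686, 0.728, -0.001, 0.001]
ft_force: [0.7, -8.6, -1.7]
grip_width: 0.34
grasp_force: 39.9
```

Request:
play_rows(
  plan=[0, 0, 0, -0.001, 0, 0, 0.34, 0, 0, 0, -0.001, 0, 0, 0.55, 0, 0, 0, -0.001, 0, 0, 0.55, 0, 0, 0, -0.001, 0, 0, 0.55, 0, 0, 0, -0.001, 0, -0.02, 0.55, 0, 0, 0, -0.001, 0, -0.05, 0.55, 0, 0, 0, -0.001, 0, -0.1, 0.55, 0, 0, 0, -0.06, 0, -0.15, 0.55, 0, 0, 0, -0.12, 0, -0.17, 0.55, 0, 0, 0, -0.12, 0, -0.17, 0.55, 0, 0, 0, -0.12, 0, -0.17, 0.55],
)

```text
clock: 14.25
position: [0.6436, 0.0341, 0.1952]
ee_rot: [0.686, 0.728, 0.001, 0.0]
ft_force: [0.0, 0.6, -0.7]
grip_width: 0.55
grasp_force: 0.0
```

```bash
python3 -c "
from h import *
m=viewer.camera_model('wrist');I=viewer.camera('wrist')[:,:,::-1].copy();J=viewer.camera('scene')[:,:,::-1]
go((.6,.1,.2),3.5)
c=np.array([.542,.262]);x=np.array([.998,.061]);y=np.array([-.061,.998])
# wedge thick end corners expected at TCP - 24 mm
for v in (proj(m,[(*(np.array([.636,.1524])-.024*y+s*.015*x),.031) for s in(-1,1)]),):print(v)
cv2.imwrite('pics/f.png',np.hstack([cv2.resize(I,(400,300)),cv2.resize(J[125:225,180:310],(390,300),interpolation=cv2.INTER_CUBIC)]))
"
```

```text
turn [-0.04 -0.06  0.15] shift [ 0.0655 -0.0389 -0.0065] t 14.35 pos [0.643  0.0371 0.1934] f [0.1 1.5 0.3] w 0.5480682110273455 tip 0.014
[[262.80638849  99.12959253]
 [294.48999145  99.10935466]]
```

View pics/f.png

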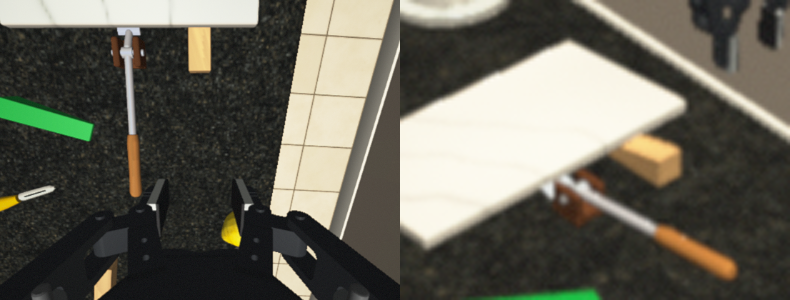

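The wedge's thick end is at about (279,100) in full-size wrist pixels, as predicted. It sits square under the raised edge, the bar is still down, and the gripper is clear.

```bash
python3 -c "
from workcell import manip
print(manip.hand_in())"
```

```text
the job is handed in; nothing more can be done
None
```

The pry bar is down at its stop, the tapered wedge is snug and square under the slab's raised edge, the gripper has let go and is clear, and the job was handed in at about 14 s; the hand-in gave no verdict.

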